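# Draw the long turner out of the half-covered utensil box and hold it up

### The job

The long wooden turner lies flat in the utensil box with both its ends under the two fixed cover boards, and it is longer than the opening between them. Slide it under the long cover until its handle end comes free of the short one, tilt it and draw it out slantwise, handle first, without forcing it against the box and without disturbing the glass, cup, jigger and candle round about. Finish still holding it: level, right way up, over the box, with all of it about 10 cm or more above the cover boards and touching nothing but your gripper.

Things in the scene. Friction and masses are not known exactly. Their poses are not given: they have to be found in the camera images.
- utensil_box: Oak box fixed on the worktop, 372 x 140 x 64 mm; origin centre of underside, x along its length towards the end with the LONG cover (to the robot's right), z up. Inside x -178..178, y -62..62, floor at z 8 mm, 48 mm clear under the covers. Two fixed 8 mm cover boards, tops at z 64: short one x -186..-118, long one x 52..186. The mouth between (x -118..52, y -62..62) is open
- box_mouth (a point): Centre of the open mouth (170 x 124 mm), level with the tops of the cover boards: at (-33, 0, 64) mm in the box's frame, same axes as the box. (A full-height wall bounds the worktop on the robot's left, from about y = 0.35 m at x = 0.5 to y = 0.5 m at x = 0.2)
- turner: Loose flat wooden turner, 260 mm long, about 90 g; origin mid-length on the underside, x towards the blade, z up. Handle 22 mm wide, 16 thick, x -130..36; shoulder 34 wide, 12 thick, x 21..47; blade 56 wide, 8 thick, x 35..130; underside flat. Starts on the box floor, within 4 degrees of the box's axis, blade under the long cover, handle end 20 to 49 mm under the short one
- handle_end (a point): Free end of the turner's handle, on the underside: (-130, 0, 0) mm in the turner's frame
- blade_end (a point): Front edge of the turner's blade, on the underside: (130, 0, 0) mm in the turner's frame
- jigger: Brass double-cone jigger, 41 mm across, 85 mm tall, origin under its centre; to be left alone
- tumbler: Clear glass tumbler, 79 mm across, 90 mm tall, origin under its centre; to be left alone
- espresso_cup: White espresso cup with a handle, 62 x 86 mm, 50 mm tall, origin on its underside; to be left alone
- candle_jar: Candle in a glass jar with a wooden lid, 69 mm across, 80 mm tall, origin under its centre; to be left alone

How it is judged (in metres and radians):
On the way:
1. the turner stands slantwise in the mouth: its handle end is above the cover boards while its blade end is still inside the box (z of handle_end in the frame of utensil_box above 0.072 m and x of handle_end in the frame of utensil_box below 0.052 m and z of blade_end in the frame of utensil_box below 0.056 m and x of blade_end in the frame of utensil_box above -0.118 m and contact force between turner and the fingers above 0.5 N), for 0.1 s.
At the end, for the whole second after the job is handed in: The fingers hold the turner still (under 3 cm/s), right way up, level within 15 degrees, both ends 8 cm or more above the cover boards, its middle within 20 cm (from above) of the mouth's centre; it touches neither the box nor the things around (height (world z) of each of handle_end, blade_end above 0.144 m and angle between turner's own z axis and vertical below 0.26 rad and horizontal distance between turner and box_mouth below 0.2 m and contact force between turner and the fingers above 1 N and contact force between turner and utensil_box below 0.05 N and linear speed of turner below 0.03 m/s and contact force between turner and jigger below 0.05 N and contact force between turner and tumbler below 0.05 N and contact force between turner and espresso_cup below 0.05 N and contact force between turner and candle_jar below 0.05 N); the arm keeps its last pose, push and grip.
It fails at once if the turner, once moved from where it lay, is forced against the box (more than 40 N) (contact force between turner and utensil_box above 40 N and distance of turner from where it was at the start of the episode above 0.01 m).
It fails at once if the jigger, tumbler, cup or candle is moved more than 2 cm (distance of any of jigger, tumbler, espresso_cup, candle_jar from where it was at the start of the episode above 0.02 m).
It also fails if it takes over 40 s, if anything falls off the work surface, if the arm or the gripper's body presses on something with over 40 N, if the wrist force passes 120 N, or if a joint passes its speed limit or range.

### The arm

A 6-joint arm with a two-finger parallel gripper is mounted at the origin on a cart in front of the work surface, level with it; the furniture and walls round the work are solid. World frame = base frame: x ahead of the robot, y to its left, z up, the work surface at z = 0. Lengths are in mm, angles in rad, forces in N, time in s.
With the tool pointing down it reaches from about 350 to 875 mm from the base axis. Payload 15.5 kg.
Tool frame: the origin (TCP) lies at the very end of the fingers, on their centre line; the grasp point (between the pads) lies 19 mm behind it; z points along the fingers, y is the line along which they close (so a half turn about z gives the same grasp; the last joint's range is limited). The gripper opens to 85 mm and grips with 20 to 120 N. Pads are 22 mm wide; open, the fingers measure 114 mm over their backs; the gripper's body (76 mm by 85 mm) begins 54 mm behind the grasp point. The pads swing forward as they close: fully open they stand 13 mm farther back than shut.
Start: joints at [-1.3, 0.494, 1.345, -0, 1.302, -0.096], TCP at [224.145, -583.426, 209.777] pointing down, gripper open.
Joint ranges: [-2.91, 2.91], [-0.82, 2.16], [0.22, 2.67], [-1.22, 4.37], [0.12, 2.79], [-3.08, 3.08]. Speed limits (rad/s): [1.89, 1.89, 2.57, 3.01, 3.01, 3.01].

### API

Orientations are given as a rotation vector (axis times angle).
In Python, from rig import status, optics, robot gives the robot as it stands. The module is installed in compiled form; this text tells all that it offers.
- The arm moves only by the tool play_rows, never from a script. Its argument "plan" is a list of rows, each an object of numbers: "dx", "dy", "dz": the shift along the tool's x, y, z in units of 0.75 m (1.0 is 0.75 m); "wx", "wy", "wz": the turn, a rotation vector about the tool's x, y, z in units of 2 pi rad (1.0 is 2 pi rad). A call has 1 to 20 rows; each row is the pose to reach, as a shift and turn from the pose commanded when the call began, along the tool's axes at that moment, turning the shorter way round; what a row does not reach only later rows make up. A row lasts 1/8 s, in which the tool goes at most 62.5 mm and 10.7 degrees, less where a joint would pass 70% of its speed; a pose out of reach is approached as far as the arm can. A call with a number of a shift or a turn outside -1 to 1 is refused whole. A call with a gripper value outside its range is refused whole. "gripper" is the opening, from 0 (shut) to 1 (fully open), set as the call begins (left out, the last holds). The fingers move at their own pace and stop on an object; "newtons" is the grip in N (left out, the last holds). Time passes only in rows, so rows that repeat a pose let the fingers close. It gives the time, the measured TCP pose, the force, the opening and the grip force at its end, in the units of the state.
- status.sense(): the state, without advancing time (a new reading comes with each control period).
- optics.read_camera(name): name is "side" or "top"; returns the picture (480x640x3 uint8, red, green, blue); there is no depth.
- optics.camera_model(name): a dict with "fx", "fy", "cx", "cy" (pixels), "view" (4x4, takes a point from world to camera coordinates). Camera axes: x right, y up, looking along -z (the intrinsics and any distortion apply to the point x, -y, -z); pixel columns grow to the right and rows downward; lengths in mm; the calibration is good to about 2 mm. A picture is of the moment at which its call begins. camera_model takes no time and is no camera call.
- robot.hand_in(): hands the job in; it is judged then, once.
The state is a dict: "clock": time; "q": joint angles; "dq": joint speeds; "tau": joint torques, N m; "tcp_pos": TCP position; "ee_rot": TCP orientation; "contact_force": force on the tool from outside, world axes, zero at the start; "torque": the same for the moment, N m; "width": opening from 0.0 (shut) to 1.0 (fully open); "grip_force": force on a finger pad.
Only numpy, scipy, OpenCV 4.12 (cv2) and the standard library are available. Lean on these libraries where they do the work, as an engineer would, in place of code of your own. Each camera call takes 0.05 s, during which the arm holds its last target. There are 200 camera calls.

## Working session

There is one attempt and no reset: what is moved stays moved. The work goes in short steps, Python scripts to look and compute and a tool call to move; the robot and the scene stay as the last step left them, time stands still between calls to the robot, and variables do not carry over. Pictures are saved under pics/ and viewed, at most 10 in all, crops included, and the job is handed in when it is done.

Besides the shell and the picture viewer there is one more tool, called by a JSON object that holds its "op" and its "data", one argument or row to a line. play_rows: Moves the arm, as the interface text tells. Shifts and turns lie within -1 to 1; 1 stands for 0.75 m of shift or 2 pi rad of turn. Its arguments: {"type":"object","properties":{"plan":{"type":"array"},"gripper":{"type":"number"},"newtons":{"type":"number"}},"required":["plan"]}

```bash
mkdir -p pics
python3 - <<'E'
from rig import status, optics, robot
import cv2, numpy as np
np.set_printoptions(precision=3,suppress=True)
for n in ("side","top"):
    cv2.imwrite(f"pics/{n}0.png",optics.read_camera(n)[:,:,::-1]); print(n,optics.camera_model(n))
print(status.sense())
E
```

```text
side {'fx': 541.0168758043092, 'fy': 541.0168758043092, 'cx': 323.2983212083319, 'cy': 252.00265449217258, 'view': array([[   -0.589,    -0.808,     0.007,   181.538],
       [    0.641,    -0.461,     0.614,  -462.861],
       [   -0.493,     0.366,     0.789, -1128.72 ],
       [    0.   ,     0.   ,     0.   ,     1.   ]])}
top {'fx': 488.0749504860716, 'fy': 488.0749504860716, 'cx': 319.2830365102897, 'cy': 239.51672765507348, 'view': array([[    0.011,    -1.   ,     0.008,  -175.083],
       [    0.997,     0.012,     0.079,  -570.387],
       [   -0.079,     0.007,     0.997, -1027.3  ],
       [    0.   ,     0.   ,     0.   ,     1.   ]])}
{'clock': 0.1, 'q': array([-1.299,  0.494,  1.346,  0.   ,  1.303, -0.095]), 'dq': array([ 0.001, -0.001, -0.   , -0.001,  0.   ,  0.001]), 'tau': array([  0.002, -88.359, -38.457,  -0.   ,   0.005,  -0.   ]), 'tcp_pos': array([ 224.051, -583.07 ,  209.277]), 'ee_rot': array([-3.088, -0.573,  0.   ]), 'contact_force': array([-0.336,  0.215, -0.175]), 'torque': array([-0.007, -0.01 ,  0.069]), 'grip_force': 0.0, 'width': 0.9984194482287041}
```

View pics/top0.png

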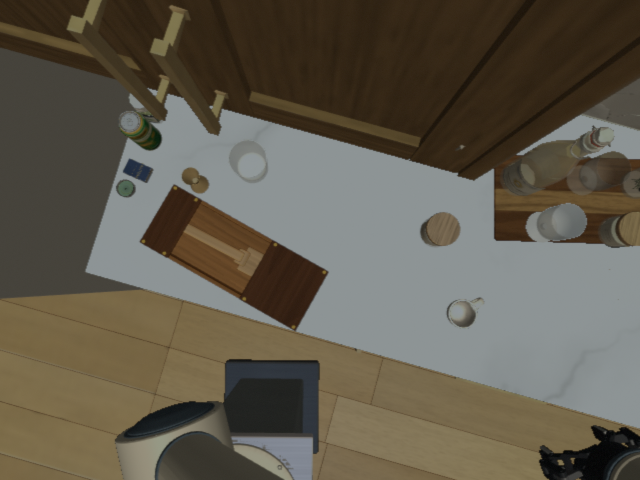

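View pics/side0.png

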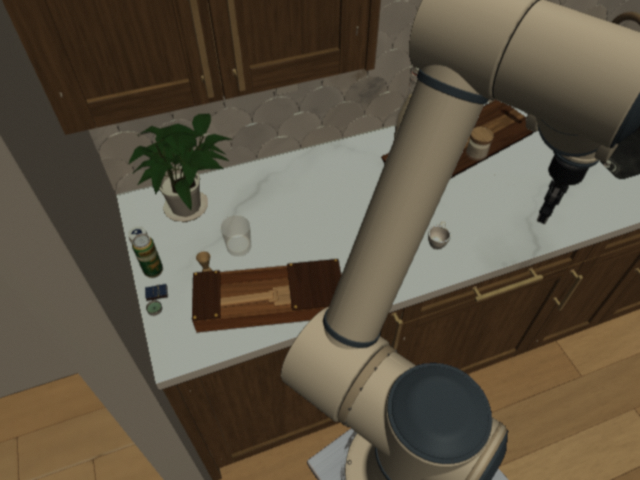

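The top view shows the box with its short cover at about (170,220), the long cover at about (285,285), and the turner between them from (185,228) to (250,262). The jigger is at (195,180), close to the short end, with the tumbler at (248,160), the candle at (440,229) and the cup at (462,312). Next I'll measure the box and turner.

```bash
cat > h.py <<'E'
from rig import status, optics, robot
import cv2, numpy as np
from scipy.spatial.transform import Rotation as R
np.set_printoptions(precision=3,suppress=True)
def ray(n,uv):
    m=optics.camera_model(n);V=m['view'];uv=np.atleast_2d(uv).astype(float)
    d=np.c_[(uv[:,0]-m['cx'])/m['fx'],-(uv[:,1]-m['cy'])/m['fy'],-np.ones(len(uv))]
    return -V[:3,:3].T@V[:3,3], d@V[:3,:3]
def plane(n,uv,z):
    c,d=ray(n,uv); return c+d*((z-c[2])/d[:,2])[:,None]
def proj(n,P):
    m=optics.camera_model(n);V=m['view'];p=np.atleast_2d(P)@V[:3,:3].T+V[:3,3]
    return np.c_[m['cx']+m['fx']*p[:,0]/-p[:,2],m['cy']-m['fy']*p[:,1]/-p[:,2]]
E
python3 - <<'E'
from h import *
im=cv2.imread('pics/top0.png')
x0,y0=120,165
c=cv2.resize(im[y0:345,x0:345],None,fx=3.4,fy=3.3,interpolation=cv2.INTER_CUBIC)
cv2.imwrite('pics/tc.png',c)
hsv=cv2.cvtColor(im,cv2.COLOR_BGR2HSV)
for p in [(165,220),(285,285),(215,240),(215,222),(250,260),(190,255)]: print(p,im[p[1],p[0]],hsv[p[1],p[0]])
m=((hsv[...,2]<105)&(hsv[...,1]>90)).astype('uint8'); k=np.zeros_like(m);k[170:340,130:340]=1;m*=k
m=cv2.morphologyEx(m,cv2.MORPH_OPEN,np.ones((5,5)))
cs,_=cv2.findContours(m,0,2)
for q in cs:
    if cv2.contourArea(q)>800:
        r=cv2.minAreaRect(q);b=cv2.boxPoints(r);P=plane('top',b,64);print(cv2.contourArea(q),b,P[:,:2],np.linalg.norm(P[1]-P[0]),np.linalg.norm(P[2]-P[1]))
E
```

```text
(165, 220) [19 33 53] [ 12 164  53]
(285, 285) [19 32 51] [ 12 160  51]
(215, 240) [ 73 104 126] [ 18 107 126]
(215, 222) [38 67 96] [ 15 154  96]
(250, 260) [ 70  99 120] [ 17 106 120]
(190, 255) [38 67 97] [ 15 155  97]
11418.5 [[140.2   241.4  ]
 [173.246 183.569]
 [327.462 271.692]
 [294.415 329.523]] [[ 560.82   201.205]
 [ 682.412  137.443]
 [ 502.931 -185.701]
 [ 384.532 -119.529]] 137.29581057860344 369.64182690063956
```

View pics/tc.png

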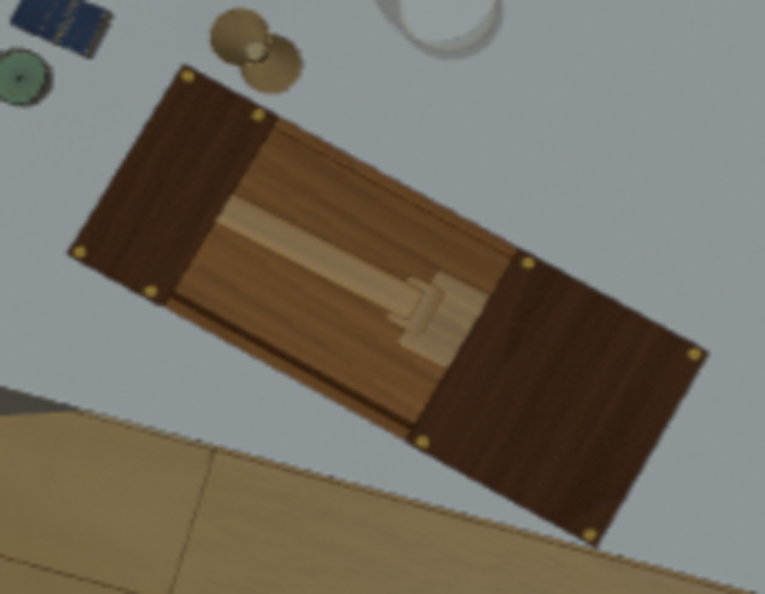

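The crop shows both covers with screws at their corners. The handle leaves the short cover's edge near crop (228,210), and the shoulder is at about (415,305) on the long cover's side. The jigger's foot is at about (271,65). The outline fits 370 x 137 mm against the stated 372 x 140.

```bash
cat >> h.py <<'E'
C=np.array([532.7,8.4]); a=np.arctan2(-322,-178); X=np.array([np.cos(a),np.sin(a)]); Y=np.array([-X[1],X[0]])
def tobox(P): d=np.atleast_2d(P)[:,:2]-C; return np.c_[d@X,d@Y]
def tow(x,y,z): return np.r_[C+x*X+y*Y,z]
E
python3 - <<'E'
from h import *
im=cv2.imread('pics/top0.png');hsv=cv2.cvtColor(im,cv2.COLOR_BGR2HSV)
print('box axis deg',np.degrees(a))
m=((hsv[...,1]<128)&(hsv[...,1]>80)&(hsv[...,2]>92)).astype('uint8')
k=np.zeros_like(m)
q=proj('top',[tow(-116,-58,30),tow(-116,58,30),tow(50,58,30),tow(50,-58,30)]);cv2.fillPoly(k,[np.round(q).astype(int)],1)
m*=k;cv2.imwrite('pics/m.png',m*255)
n,l,s,_=cv2.connectedComponentsWithStats(m);b=1+np.argmax(s[1:,4]);v,u=np.nonzero(l==b);print(s[b])
P=tobox(plane('top',np.c_[u,v],22))
for x in range(-120,56,6):
    s_=P[(abs(P[:,0]-x)<3)]
    if len(s_): print(x,len(s_),np.round([s_[:,1].min(),s_[:,1].max(),s_[:,1].mean()],1))
print('mouth edges top view?')
for nm,uv,z in [('jig',(199.7,184.7),0),('jigtop',(190.6,176.2),85)]: print(nm,tobox(plane('top',uv,z)),plane('top',uv,z))
# side: screws/ covers check
ims=cv2.imread('pics/side0.png');hs=cv2.cvtColor(ims,cv2.COLOR_BGR2HSV)
pts=[tow(x,y,64) for x in(-186,-118,52,186) for y in(-70,70)]
qs=proj('side',pts);qt=proj('top',pts)
for im_,q_ in((ims,qs),(im,qt)):
    for p in q_: cv2.circle(im_,tuple(np.round(p*16).astype(int)),12,(0,255,0),-1,shift=4)
A=cv2.resize(ims[245:345,180:360],None,fx=3.3,fy=3,interpolation=cv2.INTER_CUBIC)
B=cv2.resize(im[170:340,130:340],(594,290),interpolation=cv2.INTER_CUBIC)
cv2.imwrite('pics/chk.png',np.vstack([A,B]))
E
```

```text
box axis deg -118.93359946480335
[188 227  75  49 969]
-120 8 [-7.1  7.2  0.5]
-114 23 [-7.9  9.4  1. ]
-108 23 [-7.7  9.6  1. ]
-102 25 [-8.2 10.1  1. ]
-96 25 [-7.9 10.4  1. ]
-90 25 [-7.6 10.7  1.6]
-84 25 [-7.1 10.9  2. ]
-78 25 [-6.8 11.5  2.3]
-72 23 [-6.6 10.7  2.2]
-66 24 [-6.3 11.2  2.6]
-60 25 [-6.8 11.5  2.2]
-54 24 [-6.6 11.7  2.5]
-48 26 [-6.3 12.   2.8]
-42 24 [-5.8 12.3  3.2]
-36 25 [-5.5 12.5  3.5]
-30 24 [-5.2 13.1  3.8]
-24 24 [-5.  12.5  3.8]
-18 24 [-4.4 12.8  4.1]
-12 24 [-5.2 13.1  3.7]
-6 26 [-5.  13.3  4.3]
0 35 [-9.2 19.4  4.9]
6 39 [-10.   19.9   4.8]
12 55 [-19.   31.6   6.6]
18 70 [-20.8  31.9   5.2]
24 69 [-20.3  32.1   5.8]
30 69 [-20.   31.6   6.1]
36 68 [-19.7  31.9   6. ]
42 70 [-19.5  32.4   6.4]
48 22 [-18.1  28.7   5.2]
mouth edges top view?
jig [[-155.82    96.943]] [[692.927  97.87    0.   ]]
jigtop [[-155.063   98.665]] [[694.068  96.374  85.   ]]
```

View pics/chk.png

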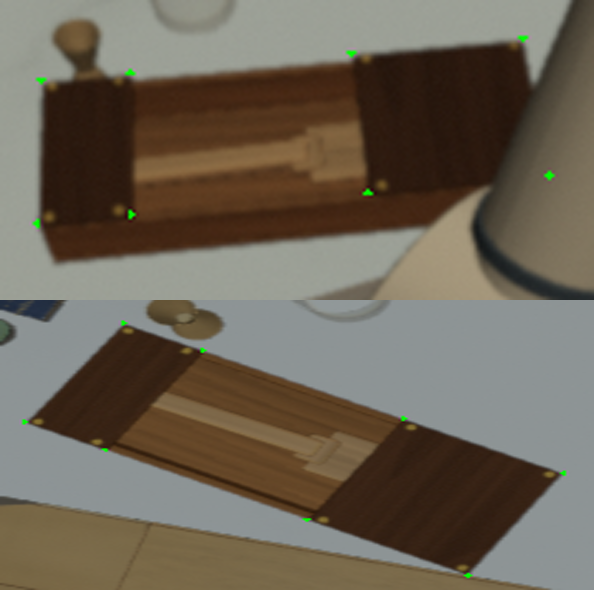

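The projected cover corners (green dots) land on the real corners in both views, so the box pose is good. The turner is yawed about 2° and its handle is centred at y≈1 mm at x=-95. Its origin is at about x=-23, which puts the handle end at about -153. Next I'll plan the motion in 2D with a clearance check.

```bash
cat >> h.py <<'E'
def pose(x,y,z,yaw,tilt):
    yw=np.radians(yaw); Rb=np.c_[np.r_[X,0],np.r_[Y,0],[0,0,1]]
    M=Rb@R.from_euler('z',yw).as_matrix()@R.from_euler('y',np.radians(tilt)).as_matrix()@np.diag([-1,1,-1])
    return tow(x,y,z),M
def delta(p0,M0,p,M):
    return np.r_[M0.T@(p-p0)/750,R.from_matrix(M0.T@M).as_rotvec()/(2*np.pi)]
def now():
    s=status.sense();p=s['tcp_pos'];M=R.from_rotvec(s['ee_rot']).as_matrix();Rb=np.c_[np.r_[X,0],np.r_[Y,0],[0,0,1]]
    print('box',tobox(p[:2])[0],p[2],'tilt/yaw',R.from_matrix(Rb.T@M@np.diag([-1,1,-1])).as_euler('ZYX',degrees=True),'F',s['contact_force'],'g',s['width'],s['grip_force'],'t',s['clock'],'q',s['q']);return p,M
# 2D planning: tcp at turner-local (gx, gz); pose (tcp x,z,tilt) in box
def clear(x,z,t,gx=-69.,gz=3.):
    t=np.radians(t);Rm=np.array([[np.cos(t),np.sin(t)],[-np.sin(t),np.cos(t)]])
    f=lambda pts:np.array(pts,float)@Rm.T+[x,z]
    tur=[[(-130,0),(36,0),(36,16),(-130,16)],[(21,0),(47,0),(47,12),(21,12)],[(35,0),(130,0),(130,8),(35,8)]]
    tur=[f(np.array(p)-[gx,gz]) for p in tur]
    grip=[f([(-15,0),(15,0),(15,73),(-15,73)]),f([(-43,73),(43,73),(43,250),(-43,250)])]
    box=[[(-186,0),(186,0),(186,8),(-186,8)],[(178,0),(186,0),(186,64),(178,64)],[(-186,0),(-178,0),(-178,64),(-186,64)],[(52,56),(186,56),(186,64),(52,64)],[(-186,56),(-118,56),(-118,64),(-186,64)]]
    box=[np.array(b,float) for b in box]
    def dist(A,B):
        d=1e9
        inter=cv2.intersectConvexConvex(A.astype('f4'),B.astype('f4'))[0]
        if inter>1e-3:return -inter**.5
        for P,Q in((A,B),(B,A)):
            for p in P: d=min(d,-cv2.pointPolygonTest(Q.astype('f4').reshape(-1,1,2),(float(p[0]),float(p[1])),True))
        return d
    return min(dist(a_,b) for a_ in tur for b in box),min(dist(a_,b) for a_ in grip for b in box),tur[0][0],tur[2][1]
E
python3 - <<'E'
from h import *
p0,M0=now()
p0=np.array([224.145,-583.426,209.777])
print('approach',delta(p0,M0,*pose(-92,1.3,140,2,0)))
W=[(-35,17,0),(-38,29,7),(-40,37,10),(-60,52,14),(-80,78,20),(-105,110,26),(-130,150,32),(-140,190,28),(-110,180,0)]
W=np.array(W,float);prev=W[0]
for w in W:
    for s in (np.linspace(0.25,1,4) if (w!=prev).any() else [1]):
        c=prev+(w-prev)*s;r=clear(*c);print(c,'tur %.1f grip %.1f'%r[:2],'H',r[2],'B',r[3])
    prev=w
E
```

```text
box [666.966  16.027] 209.2774060580875 tilt/yaw [-40.05    0.006  -0.064] F [-0.336  0.215 -0.175] g 0.9984194482287041 0.0 t 0.1 q [-1.299  0.494  1.346  0.     1.303 -0.095]
approach [ 0.762 -0.667  0.094 -0.    -0.    -0.117]
[-35.  17.   0.] tur 6.0 grip 9.0 H [-96.  14.] B [164.  14.]
[-35.75  20.     1.75] tur 2.9 grip 11.5 H [-96.813  18.864] B [163.066  10.924]
[-36.5  23.    3.5] tur -0.4 grip 14.1 H [-97.569  23.73 ] B [161.946   7.857]
[-37.25  26.     5.25] tur -7.5 grip 16.6 H [-98.269  28.594] B [160.641   4.804]
[-38.  29.   7.] tur -12.7 grip 19.2 H [-98.911  33.456] B [159.151   1.77 ]
[-38.5   31.     7.75] tur -13.2 grip 21.0 H [-99.347  36.253] B [158.278   1.192]
[-39.   33.    8.5] tur -13.7 grip 22.8 H [-99.773  39.049] B [157.371   0.619]
[-39.5   35.     9.25] tur -14.1 grip 24.6 H [-100.189   41.844] B [156.43    0.051]
[-40.  37.  10.] tur -14.5 grip 26.4 H [-100.594   44.638] B [155.456  -0.51 ]
[-45.    40.75  11.  ] tur -13.3 grip 29.9 H [-105.452   49.444] B [149.771  -0.166]
[-50.   44.5  12. ] tur -12.2 grip 33.4 H [-110.291   54.248] B [144.028   0.
[... 1083 characters left out ...]
2.8 grip 78.1 H [-183.321  179.781] B [37.172 42.002]
[-132.5  160.    31. ] tur 11.3 grip 88.3 H [-186.332  188.846] B [36.531 54.936]
[-135.  170.   30.] tur 15.9 grip 98.5 H [-189.328  197.902] B [35.839 67.902]
[-137.5  180.    29. ] tur 23.9 grip 108.7 H [-192.306  206.95 ] B [35.095 80.899]
[-140.  190.   28.] tur 34.8 grip 119.0 H [-195.268  215.989] B [34.298 93.926]
[-132.5  187.5   21. ] tur 49.4 grip 118.1 H [-190.524  206.56 ] B [ 52.207 113.384]
[-125.  185.   14.] tur 69.9 grip 117.6 H [-184.914  196.846] B [ 67.363 133.947]
[-117.5  182.5    7. ] tur 91.3 grip 117.7 H [-178.411  186.956] B [ 79.651 155.27 ]
[-110.  180.    0.] tur 113.0 grip 116.0 H [-171.  177.] B [ 89. 177.]
```

{"op": "play_rows", "data": {
  "plan": [
    {"dx": 0.762,"dy": -0.667,"dz": 0.094,"wz": -0.117},
    {"dx": 0.762,"dy": -0.667,"dz": 0.094,"wz": -0.117},
    {"dx": 0.762,"dy": -0.667,"dz": 0.094,"wz": -0.117},
    {"dx": 0.762,"dy": -0.667,"dz": 0.094,"wz": -0.117},
    {"dx": 0.762,"dy": -0.667,"dz": 0.094,"wz": -0.117},
    {"dx": 0.762,"dy": -0.667,"dz": 0.094,"wz": -0.117},
    {"dx": 0.762,"dy": -0.667,"dz": 0.094,"wz": -0.117},
    {"dx": 0.762,"dy": -0.667,"dz": 0.094,"wz": -0.117},
    {"dx": 0.762,"dy": -0.667,"dz": 0.094,"wz": -0.117},
    {"dx": 0.762,"dy": -0.667,"dz": 0.094,"wz": -0.117},
    {"dx": 0.762,"dy": -0.667,"dz": 0.094,"wz": -0.117},
    {"dx": 0.762,"dy": -0.667,"dz": 0.094,"wz": -0.117},
    {"dx": 0.762,"dy": -0.667,"dz": 0.094,"wz": -0.117},
    {"dx": 0.762,"dy": -0.667,"dz": 0.094,"wz": -0.117},
    {"dx": 0.762,"dy": -0.667,"dz": 0.094,"wz": -0.117},
    {"dx": 0.762,"dy": -0.667,"dz": 0.094,"wz": -0.117},
    {"dx": 0.762,"dy": -0.667,"dz": 0.094,"wz": -0.117}
  ],
  "gripper": 0.6,
  "newtons": 80
}}

```text
invalid input at $.plan[0]: expected keys dx, dy, dz, wx, wy, wz
```

Run:
```python
from h import *
p,M=now()
print('down',delta(p,M,*pose(-92,1.3,11,2,0)))
cv2.imwrite('pics/t1.png',cv2.resize(optics.read_camera('top')[150:345,100:360,::-1],None,fx=3,fy=3))
def tcp(bx,bz,t,gx=-69.,gz=3.):
    r=np.radians(t);v=np.array([gx-130,gz]);return bx+v[0]*np.cos(r)+v[1]*np.sin(r),bz-v[0]*np.sin(r)+v[1]*np.cos(r)
for bx,t in [(164,0),(160,6),(156,10),(140,12),(120,15),(100,20),(80,26),(60,30),(40,32)]:
    bzs=np.arange(9,60,1.);cl=[clear(*tcp(bx,b,t),t)[:2] for b in bzs];i=int(np.argmax([c[0] for c in cl]))
    x,z=tcp(bx,bzs[i],t);print(bx,t,'bz',bzs[i],'tcp %.1f %.1f'%(x,z),'clr %.1f %.1f'%cl[i],'H',clear(x,z,t)[2])
```

```text
box [666.966  16.027] 209.2774060580875 tilt/yaw [-40.05    0.006  -0.064] F [-0.336  0.215 -0.175] g 0.9984194482287041 0.0 t 0.1 q [-1.299  0.494  1.346  0.     1.303 -0.095]
down [ 0.762 -0.666  0.265 -0.    -0.    -0.117]
164 0 bz 22.0 tcp -35.0 25.0 clr 14.0 17.0 H [-96.  22.]
160 6 bz 18.0 tcp -37.6 41.8 clr 10.0 32.2 H [-98.576  45.177]
156 10 bz 15.0 tcp -39.5 52.5 clr 6.3 41.9 H [-100.05    60.149]
140 12 bz 15.0 tcp -54.0 59.3 clr 5.8 48.2 H [-114.318   69.057]
120 15 bz 18.0 tcp -71.4 72.4 clr 10.0 34.3 H [-131.141   85.293]
100 20 bz 19.0 tcp -86.0 89.9 clr 10.4 35.8 H [-144.32   107.925]
80 26 bz 20.0 tcp -97.5 109.9 clr 12.0 50.3 H [-153.686  133.976]
60 30 bz 24.0 tcp -110.8 126.1 clr 15.7 58.2 H [-165.167  154.   ]
40 32 bz 29.0 tcp -127.2 137.0 clr 21.0 65.1 H [-180.493  166.779]
```

View pics/t1.png

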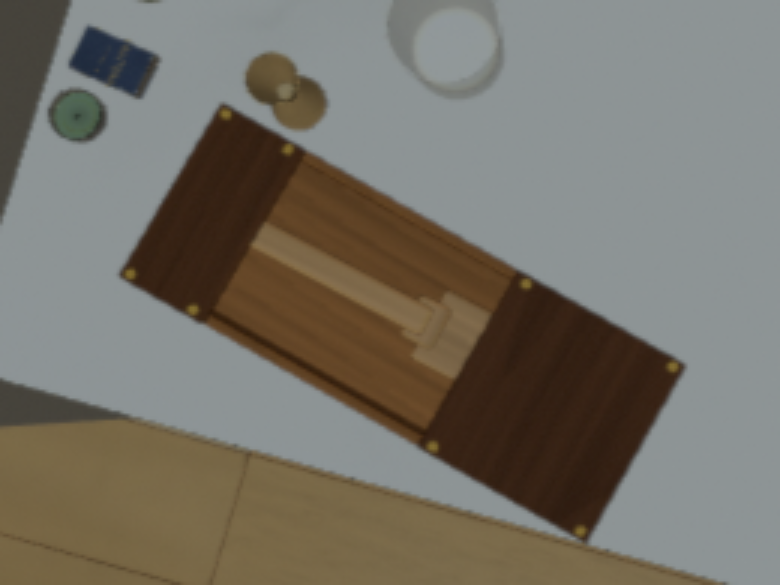

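The move was refused because every row needs all six keys. The picture shows the scene unchanged, with the arm out of view. I'll send it again with complete rows.

{"op": "play_rows", "data": {
  "plan": [
    {"dx": 0.762,"dy": -0.667,"dz": 0.094,"wx": 0,"wy": 0,"wz": -0.117},
    {"dx": 0.762,"dy": -0.667,"dz": 0.094,"wx": 0,"wy": 0,"wz": -0.117},
    {"dx": 0.762,"dy": -0.667,"dz": 0.094,"wx": 0,"wy": 0,"wz": -0.117},
    {"dx": 0.762,"dy": -0.667,"dz": 0.094,"wx": 0,"wy": 0,"wz": -0.117},
    {"dx": 0.762,"dy": -0.667,"dz": 0.094,"wx": 0,"wy": 0,"wz": -0.117},
    {"dx": 0.762,"dy": -0.667,"dz": 0.094,"wx": 0,"wy": 0,"wz": -0.117},
    {"dx": 0.762,"dy": -0.667,"dz": 0.094,"wx": 0,"wy": 0,"wz": -0.117},
    {"dx": 0.762,"dy": -0.667,"dz": 0.094,"wx": 0,"wy": 0,"wz": -0.117},
    {"dx": 0.762,"dy": -0.667,"dz": 0.094,"wx": 0,"wy": 0,"wz": -0.117},
    {"dx": 0.762,"dy": -0.667,"dz": 0.094,"wx": 0,"wy": 0,"wz": -0.117},
    {"dx": 0.762,"dy": -0.667,"dz": 0.094,"wx": 0,"wy": 0,"wz": -0.117},
    {"dx": 0.762,"dy": -0.667,"dz": 0.094,"wx": 0,"wy": 0,"wz": -0.117},
    {"dx": 0.762,"dy": -0.667,"dz": 0.094,"wx": 0,"wy": 0,"wz": -0.117},
    {"dx": 0.762,"dy": -0.667,"dz": 0.094,"wx": 0,"wy": 0,"wz": -0.117},
    {"dx": 0.762,"dy": -0.667,"dz": 0.094,"wx": 0,"wy": 0,"wz": -0.117},
    {"dx": 0.762,"dy": -0.667,"dz": 0.094,"wx": 0,"wy": 0,"wz": -0.117},
    {"dx": 0.762,"dy": -0.667,"dz": 0.094,"wx": 0,"wy": 0,"wz": -0.117}
  ],
  "gripper": 0.6,
  "newtons": 80
}}

```text
clock: 2.28
tcp_pos: [578.1, 87.7, 139.5]
ee_rot: [2.678, 1.643, 0.0]
contact_force: [-0.2, -0.2, -0.2]
width: 0.601
grip_force: 0.0
```

Run:
```python
from h import *
p,M=now()
print('down',delta(p,M,*pose(-92,1.3,12,2,0)))
```

```text
box [-91.346   1.374] 139.50040871513448 tilt/yaw [2.002 0.004 0.009] F [-0.22  -0.244 -0.214] g 0.6014634528946774 0.0 t 2.275 q [ 0.048  0.514  1.53  -0.     1.097  0.518]
down [ 0.001 -0.     0.17   0.    -0.     0.   ]
```

{"op": "play_rows", "data": {
  "plan": [
    {"dx": 0.001,"dy": 0,"dz": 0.07,"wx": 0,"wy": 0,"wz": 0},
    {"dx": 0.001,"dy": 0,"dz": 0.125,"wx": 0,"wy": 0,"wz": 0},
    {"dx": 0.001,"dy": 0,"dz": 0.15,"wx": 0,"wy": 0,"wz": 0},
    {"dx": 0.001,"dy": 0,"dz": 0.165,"wx": 0,"wy": 0,"wz": 0},
    {"dx": 0.001,"dy": 0,"dz": 0.17,"wx": 0,"wy": 0,"wz": 0},
    {"dx": 0.001,"dy": 0,"dz": 0.17,"wx": 0,"wy": 0,"wz": 0}
  ]
}}

```text
clock: 3.02
tcp_pos: [578.9, 89.1, 12.3]
ee_rot: [2.676, 1.644, 0.001]
contact_force: [-1.0, -0.2, 0.1]
width: 0.597
grip_force: 0.0
```

Run:
```python
from h import *
p,M=now()
cv2.imwrite('pics/s2.png',cv2.resize(optics.read_camera('side')[215:355,170:370,::-1],None,fx=3.5,fy=3.5))
```

```text
box [-92.977   1.414] 12.303771795767013 tilt/yaw [2.066 0.019 0.039] F [-1.005 -0.223  0.059] g 0.597472046755484 0.0 t 3.025 q [ 0.051  0.691  1.626 -0.     0.824  0.52 ]
```

View pics/s2.png

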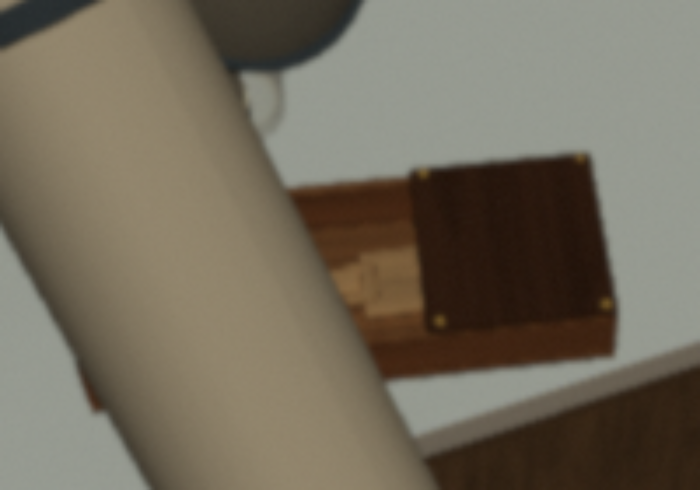

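The forearm hides the gripper in the side view, but the shoulder and blade are visible at crop (380,280) and haven't moved. I'll close the fingers; holding the 22 mm handle should read a width of about 0.26.

{"op": "play_rows", "data": {
  "plan": [
    {"dx": 0,"dy": 0,"dz": 0,"wx": 0,"wy": 0,"wz": 0},
    {"dx": 0,"dy": 0,"dz": 0,"wx": 0,"wy": 0,"wz": 0},
    {"dx": 0,"dy": 0,"dz": 0,"wx": 0,"wy": 0,"wz": 0},
    {"dx": 0,"dy": 0,"dz": 0,"wx": 0,"wy": 0,"wz": 0},
    {"dx": 0,"dy": 0,"dz": 0,"wx": 0,"wy": 0,"wz": 0},
    {"dx": 0,"dy": 0,"dz": 0,"wx": 0,"wy": 0,"wz": 0}
  ],
  "gripper": 0,
  "newtons": 80
}}

```text
clock: 3.82
tcp_pos: [578.5, 89.2, 11.7]
ee_rot: [-2.677, -1.645, 0.0]
contact_force: [1.1, 0.1, -0.2]
width: -0.001
grip_force: 0.0
```

The fingers shut completely, so they missed the handle. I'll look before doing anything else.

Run:
```python
from h import *
p,M=now()
im=optics.read_camera('top')[:,:,::-1].copy();cv2.imwrite('pics/t3full.png',im)
q=proj('top',p)[0];print('tcp px',q)
cv2.imwrite('pics/t3.png',cv2.resize(im[150:345,100:360],None,fx=3,fy=3))
```

```text
box [-92.874   1.036] 11.743075924223557 tilt/yaw [ 2.07  -0.001 -0.004] F [ 1.071  0.087 -0.231] g -0.0010735016838957364 0.0 t 3.825 q [0.051 0.691 1.627 0.    0.823 0.52 ]
tcp px [200.799 235.703]
```

View pics/t3.png

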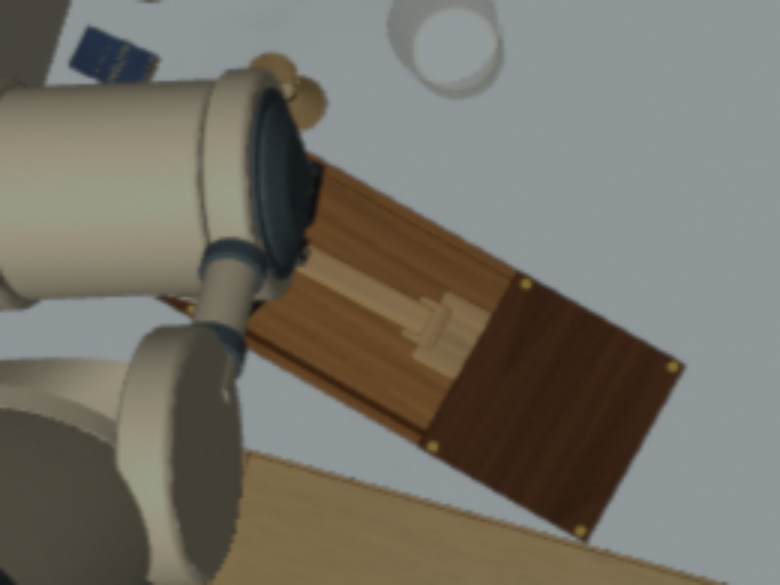

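The turner hasn't moved. The shut fingertip shows at crop (303,255), over the handle, so the tips are probably higher than the reported TCP suggests. I'll reopen the gripper and feel downwards in small steps.

{"op": "play_rows", "data": {
  "plan": [
    {"dx": 0,"dy": 0,"dz": 0,"wx": 0,"wy": 0,"wz": 0},
    {"dx": 0,"dy": 0,"dz": 0,"wx": 0,"wy": 0,"wz": 0},
    {"dx": 0,"dy": 0,"dz": 0,"wx": 0,"wy": 0,"wz": 0},
    {"dx": 0,"dy": 0,"dz": 0,"wx": 0,"wy": 0,"wz": 0},
    {"dx": 0,"dy": 0,"dz": 0.0025,"wx": 0,"wy": 0,"wz": 0},
    {"dx": 0,"dy": 0,"dz": 0.0025,"wx": 0,"wy": 0,"wz": 0}
  ],
  "gripper": 0.6
}}

```text
clock: 4.62
tcp_pos: [578.5, 89.2, 9.7]
ee_rot: [-2.677, -1.645, 0.0]
contact_force: [-0.2, 0.2, 0.4]
width: 0.605
grip_force: 0.0
```

Run:
```python
from h import *
now()
im=optics.read_camera('top')[:,:,::-1].copy()
cv2.imwrite('pics/t4.png',cv2.resize(im[205:265,180:260],None,fx=9,fy=9,interpolation=cv2.INTER_CUBIC))
```

```text
box [-92.83   0.98] 9.734509657255183 tilt/yaw [ 2.069 -0.007 -0.013] F [-0.231  0.246  0.361] g 0.6052453496186816 0.0 t 4.625 q [0.051 0.695 1.628 0.    0.82  0.52 ]
```

View pics/t4.png

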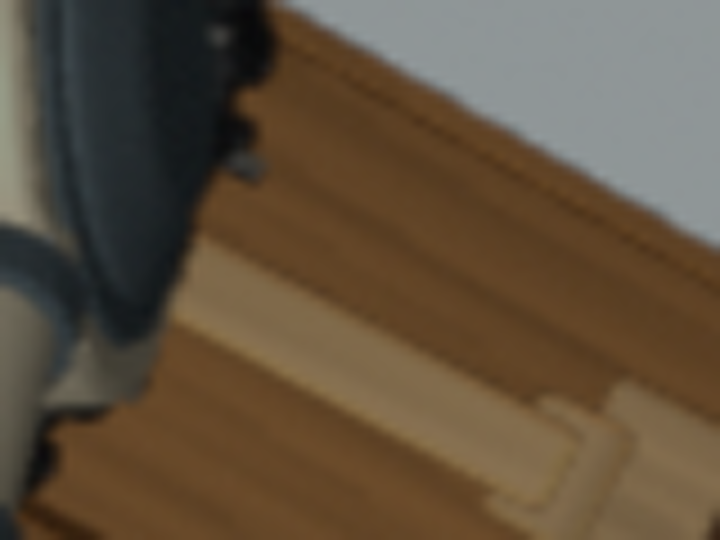

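The open far finger's pad tip shows at crop (250,165), which is pixel (207.8,223.3). The near finger is at the lower left, and the handle lies clearly between them. I'll work out the tip's true height from that ray.

Run:
```python
from h import *
for uv in [(207.8,223.3),(208.5,225.2)]:
    for z in (5,15,25,35,45): print(uv,z,tobox(plane('top',uv,z))[0])
print(M:=None)
im=cv2.imread('pics/t3full.png');
```

```text
(207.8, 223.3) 5 [-95.163  31.81 ]
(207.8, 223.3) 15 [-92.676  31.924]
(207.8, 223.3) 25 [-90.19   32.038]
(207.8, 223.3) 35 [-87.703  32.152]
(207.8, 223.3) 45 [-85.216  32.266]
(208.5, 225.2) 5 [-91.698  28.963]
(208.5, 225.2) 15 [-89.244  29.104]
(208.5, 225.2) 25 [-86.79   29.244]
(208.5, 225.2) 35 [-84.336  29.385]
(208.5, 225.2) 45 [-81.881  29.526]
None
```

{"op": "play_rows", "data": {
  "plan": [
    {"dx": 0,"dy": 0,"dz": 0.0025,"wx": 0,"wy": 0,"wz": 0},
    {"dx": 0,"dy": 0,"dz": 0.0025,"wx": 0,"wy": 0,"wz": 0}
  ]
}}

```text
clock: 4.92
tcp_pos: [578.5, 89.2, 7.9]
ee_rot: [-2.677, -1.645, 0.0]
contact_force: [-0.0, -0.8, 0.2]
width: 0.6
grip_force: 0.0
```

{"op": "play_rows", "data": {
  "plan": [
    {"dx": 0,"dy": 0,"dz": 0.0025,"wx": 0,"wy": 0,"wz": 0},
    {"dx": 0,"dy": 0,"dz": 0.0025,"wx": 0,"wy": 0,"wz": 0}
  ]
}}

```text
clock: 5.18
tcp_pos: [578.5, 89.2, 6.0]
ee_rot: [-2.677, -1.645, 0.0]
contact_force: [-0.1, -0.3, 0.6]
width: 0.603
grip_force: 0.0
```

{"op": "play_rows", "data": {
  "plan": [
    {"dx": 0,"dy": 0,"dz": 0.0025,"wx": 0,"wy": 0,"wz": 0},
    {"dx": 0,"dy": 0,"dz": 0.0025,"wx": 0,"wy": 0,"wz": 0}
  ]
}}

```text
clock: 5.42
tcp_pos: [578.5, 89.2, 4.1]
ee_rot: [-2.677, -1.645, 0.0]
contact_force: [-0.1, 0.9, 0.3]
width: 0.6
grip_force: 0.0
```

{"op": "play_rows", "data": {
  "plan": [
    {"dx": 0,"dy": 0,"dz": 0.0025,"wx": 0,"wy": 0,"wz": 0},
    {"dx": 0,"dy": 0,"dz": 0.0025,"wx": 0,"wy": 0,"wz": 0}
  ]
}}

```text
clock: 5.68
tcp_pos: [578.5, 89.2, 2.3]
ee_rot: [-2.677, -1.645, 0.0]
contact_force: [0.7, 0.3, 0.2]
width: 0.602
grip_force: 0.0
```

{"op": "play_rows", "data": {
  "plan": [
    {"dx": 0,"dy": 0,"dz": 0.0,"wx": 0,"wy": 0,"wz": 0},
    {"dx": 0,"dy": 0,"dz": 0.0,"wx": 0,"wy": 0,"wz": 0},
    {"dx": 0,"dy": 0,"dz": 0.0,"wx": 0,"wy": 0,"wz": 0},
    {"dx": 0,"dy": 0,"dz": 0.0,"wx": 0,"wy": 0,"wz": 0},
    {"dx": 0,"dy": 0,"dz": 0.0,"wx": 0,"wy": 0,"wz": 0}
  ],
  "gripper": 0,
  "newtons": 30
}}

```text
clock: 6.3
tcp_pos: [578.7, 89.2, 2.6]
ee_rot: [2.677, 1.645, 0.001]
contact_force: [-0.2, 0.2, 6.7]
width: 0.003
grip_force: 2.6
```

Shut, the tips press on the handle top (z 24) at TCP z≈2.5, so they really sit about 21 mm behind the reported TCP. I'll regrasp at box x≈-67, where the gripper body fits inside the mouth, and go deeper.

{"op": "play_rows", "data": {
  "plan": [
    {"dx": 0,"dy": 0,"dz": -0.03,"wx": 0,"wy": 0,"wz": 0},
    {"dx": -0.034,"dy": 0,"dz": -0.03,"wx": 0,"wy": 0,"wz": 0},
    {"dx": -0.034,"dy": 0,"dz": -0.03,"wx": 0,"wy": 0,"wz": 0},
    {"dx": -0.034,"dy": 0,"dz": -0.01,"wx": 0,"wy": 0,"wz": 0},
    {"dx": -0.034,"dy": 0,"dz": 0,"wx": 0,"wy": 0,"wz": 0},
    {"dx": -0.034,"dy": 0,"dz": 0.006,"wx": 0,"wy": 0,"wz": 0},
    {"dx": -0.034,"dy": 0,"dz": 0.006,"wx": 0,"wy": 0,"wz": 0}
  ],
  "gripper": 0.6
}}

```text
clock: 7.18
tcp_pos: [566.8, 66.6, -2.7]
ee_rot: [-2.676, -1.645, 0.001]
contact_force: [-0.3, 0.0, -0.3]
width: 0.597
grip_force: 0.0
```

{"op": "play_rows", "data": {
  "plan": [
    {"dx": 0,"dy": 0,"dz": 0.003,"wx": 0,"wy": 0,"wz": 0},
    {"dx": 0,"dy": 0,"dz": 0.005,"wx": 0,"wy": 0,"wz": 0},
    {"dx": 0,"dy": 0,"dz": 0.005,"wx": 0,"wy": 0,"wz": 0}
  ]
}}

```text
clock: 7.55
tcp_pos: [567.1, 66.4, -5.8]
ee_rot: [2.677, 1.645, 0.0]
contact_force: [1.1, 0.0, 0.1]
width: 0.602
grip_force: 0.0
```

Run:
```python
from h import *
now()
```

```text
box [-67.381   2.003] -5.821641990592992 tilt/yaw [2.066 0.002 0.002] F [1.115 0.031 0.126] g 0.6018777366365867 0.0 t 7.55 q [0.012 0.707 1.672 0.    0.762 0.481]
```

{"op": "play_rows", "data": {
  "plan": [
    {"dx": 0,"dy": 0,"dz": 0.003,"wx": 0,"wy": 0,"wz": 0},
    {"dx": 0,"dy": 0,"dz": 0.006,"wx": 0,"wy": 0,"wz": 0},
    {"dx": 0,"dy": 0,"dz": 0.006,"wx": 0,"wy": 0,"wz": 0}
  ]
}}

```text
clock: 7.92
tcp_pos: [566.9, 66.4, -10.5]
ee_rot: [-2.677, -1.645, 0.0]
contact_force: [0.5, 0.2, 0.2]
width: 0.601
grip_force: 0.0
```

{"op": "play_rows", "data": {
  "plan": [
    {"dx": 0,"dy": 0,"dz": 0,"wx": 0,"wy": 0,"wz": 0},
    {"dx": 0,"dy": 0,"dz": 0,"wx": 0,"wy": 0,"wz": 0},
    {"dx": 0,"dy": 0,"dz": 0,"wx": 0,"wy": 0,"wz": 0},
    {"dx": 0,"dy": 0,"dz": 0,"wx": 0,"wy": 0,"wz": 0},
    {"dx": 0,"dy": 0,"dz": 0,"wx": 0,"wy": 0,"wz": 0}
  ],
  "gripper": 0,
  "newtons": 80
}}

```text
clock: 8.55
tcp_pos: [567.1, 66.4, -10.0]
ee_rot: [2.677, 1.645, 0.0]
contact_force: [-0.8, -0.4, 6.4]
width: 0.233
grip_force: 79.3
```

I have the handle: width 0.233 with 79 N of grip. The turner's underside is 18 mm above the TCP. I'll replan with that offset.

```bash
sed -i 's/gx=-69.,gz=3./gx=-44.,gz=-18./; s/(-15,0),(15,0),(15,73)/(-15,20),(15,20),(15,73)/' h.py
python3 - <<'E'
from h import *
p,M=now()
def tcp(bx,bz,t,gx=-44.,gz=-18.):
    r=np.radians(t);v=np.array([gx-130,gz]);return bx+v[0]*np.cos(r)+v[1]*np.sin(r),bz-v[0]*np.sin(r)+v[1]*np.cos(r)
L=[(164,0),(160,5),(156,9),(140,11),(120,14),(100,19),(80,25),(60,30),(40,32),(30,32)]
W=[]
for bx,t in L:
    bzs=np.arange(10,120,1.);cl=[clear(*tcp(bx,b,t),t)[:2] for b in bzs]
    i=int(np.argmax([min(c) for c in cl[:25]]));W.append((*tcp(bx,bzs[i],t),t))
    print(bx,t,'bz',bzs[i],'tcp %.1f %.1f'%W[-1][:2],'clr %.1f %.1f'%cl[i],'H',clear(*W[-1])[2])
W.append((W[-1][0],W[-1][1]+70,32));W.append((-80,165,0))
W=np.array(W)
for a_,b in zip(W,W[1:]): print(b,'min',np.min([clear(*(a_+(b-a_)*s))[:2] for s in np.linspace(0,1,6)],0))
x0,z0=W[0][:2]
print('rows relative to slid pose: dx dz wy')
for w in W: print(np.round([-(w[0]-x0)/750,-(w[1]-z0)/750,w[2]/360],4))
E
```

```text
box [-67.405   2.026] -9.955803350139131 tilt/yaw [2.071 0.006 0.015] F [-0.843 -0.365  6.38 ] g 0.2325930431294834 79.33757185935974 t 8.55 q [ 0.012  0.714  1.674 -0.     0.753  0.481]
164 0 bz 22.0 tcp -10.0 4.0 clr 14.0 16.0 H [-96.  22.]
160 5 bz 19.0 tcp -14.9 16.2 clr 11.0 26.9 H [-99.011  41.66 ]
156 9 bz 16.0 tcp -18.7 25.4 clr 7.2 31.6 H [-100.799   56.673]
140 11 bz 18.0 tcp -34.2 33.5 clr 4.5 42.3 H [-115.223   67.61 ]
120 14 bz 19.0 tcp -53.2 43.6 clr 11.0 51.4 H [-132.277   81.9  ]
100 19 bz 19.0 tcp -70.4 58.6 clr 11.0 44.0 H [-145.835  103.648]
80 25 bz 20.0 tcp -85.3 77.2 clr 12.0 46.7 H [-155.64   129.881]
60 30 bz 24.0 tcp -99.7 95.4 clr 15.7 56.4 H [-165.167  154.   ]
40 32 bz 29.0 tcp -117.1 105.9 clr 21.0 56.4 H [-180.493  166.779]
30 32 bz 33.0 tcp -127.1 109.9 clr 24.0 56.8 H [-190.493  170.779]
[-14.907  16.234   5.   ] min [11. 16.]
[-18.674  25.441   9.   ] min [ 7.238 26.85 ]
[-34.238  33.531  11.   ] min [ 4.525 31.635]
[-53.186  43.629  14.   ] min [ 4.525 42.302]
[-70.38  58.63  19.  ] min [10.97  43.992]
[-85.305  77.222  25.   ] min [11.    43.597]
[-99.688  95.412  30.   ] min [12.    46.685]
[-117.099  105.941   32.   ] min [15.713 56.266]
[-127.099  109.941   32.   ] min [21.    56.309]
[-127.099  179.941   32.   ] min [17.898 56.763]
[-80. 165.   0.] min [ 44.777 123.167]
rows relative to slid pose: dx dz wy
[-0. -0.  0.]
[ 0.006 -0.016  0.014]
[ 0.012 -0.029  0.025]
[ 0.032 -0.039  0.031]
[ 0.058 -0.053  0.039]
[ 0.081 -0.073  0.053]
[ 0.1   -0.098  0.069]
[ 0.12  -0.122  0.083]
[ 0.143 -0.136  0.089]
[ 0.156 -0.141  0.089]
[ 0.156 -0.235  0.089]
[ 0.093 -0.215  0.   ]
```

{"op": "play_rows", "data": {
  "plan": [
    {"dx": 0,"dy": 0,"dz": -0.004,"wx": 0,"wy": 0,"wz": 0},
    {"dx": 0,"dy": 0,"dz": -0.01,"wx": 0,"wy": 0,"wz": 0},
    {"dx": 0,"dy": 0,"dz": -0.01,"wx": 0,"wy": 0,"wz": 0}
  ]
}}

```text
clock: 8.93
tcp_pos: [567.3, 66.4, -2.4]
ee_rot: [2.676, 1.645, 0.001]
contact_force: [0.4, -0.5, -1.7]
width: 0.228
grip_force: 78.4
```

{"op": "play_rows", "data": {
  "plan": [
    {"dx": -0.015,"dy": 0,"dz": -0.002,"wx": 0,"wy": 0,"wz": 0},
    {"dx": -0.032,"dy": 0,"dz": -0.004,"wx": 0,"wy": 0,"wz": 0},
    {"dx": -0.05,"dy": 0,"dz": -0.006,"wx": 0,"wy": 0,"wz": 0},
    {"dx": -0.066,"dy": 0,"dz": -0.008,"wx": 0,"wy": 0,"wz": 0},
    {"dx": -0.076,"dy": 0,"dz": -0.008,"wx": 0,"wy": 0,"wz": 0},
    {"dx": -0.076,"dy": 0,"dz": -0.008,"wx": 0,"wy": 0,"wz": 0}
  ]
}}

```text
clock: 9.68
tcp_pos: [541.1, 15.1, 3.2]
ee_rot: [-2.677, -1.644, 0.0]
contact_force: [0.3, -0.5, -1.5]
width: 0.234
grip_force: 78.3
```

Run:
```python
from h import *
now()
im=optics.read_camera('top')[:,:,::-1].copy()
cv2.imwrite('pics/t5.png',cv2.resize(im[150:345,100:360],None,fx=3,fy=3,interpolation=cv2.INTER_CUBIC))
```

```text
box [-9.898  4.13 ] 3.1765063902775004 tilt/yaw [ 2.022 -0.001 -0.005] F [ 0.288 -0.469 -1.476] g 0.2342914313835488 78.34686398506165 t 9.675 q [-0.083  0.668  1.744  0.     0.73   0.387]
```

View pics/t5.png

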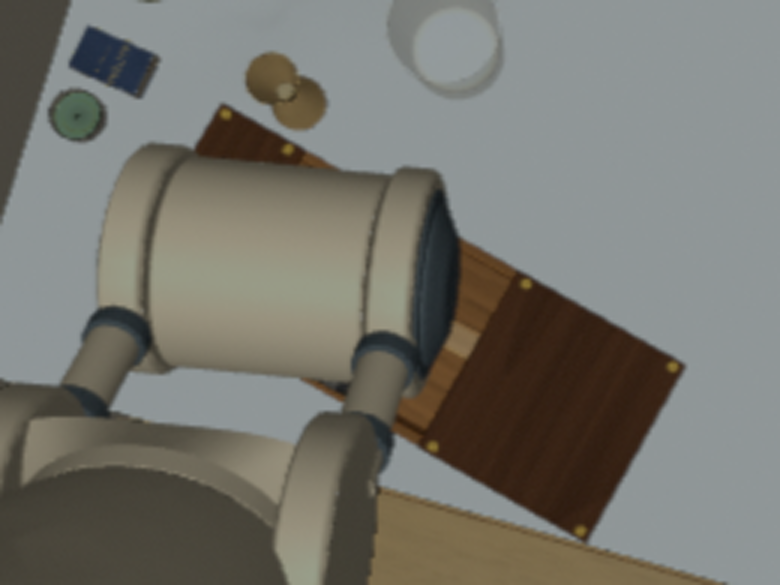

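The turner slid freely with no contact force. Only the handle is visible at the long cover's edge, crop (460,340), and its other end should now be clear of the short cover. I'll start the tilt, drawing it back at the same time.

{"op": "play_rows", "data": {
  "plan": [
    {"dx": 0.003,"dy": 0,"dz": -0.008,"wx": 0,"wy": 0.007,"wz": 0},
    {"dx": 0.006,"dy": 0,"dz": -0.016,"wx": 0,"wy": 0.014,"wz": 0},
    {"dx": 0.009,"dy": 0,"dz": -0.023,"wx": 0,"wy": 0.02,"wz": 0},
    {"dx": 0.012,"dy": 0,"dz": -0.029,"wx": 0,"wy": 0.025,"wz": 0},
    {"dx": 0.012,"dy": 0,"dz": -0.029,"wx": 0,"wy": 0.025,"wz": 0}
  ]
}}

```text
clock: 10.35
tcp_pos: [545.5, 23.6, 25.1]
ee_rot: [-2.601, -1.598, -0.205]
contact_force: [-0.3, -0.2, -1.1]
width: 0.236
grip_force: 78.3
```

Run:
```python
from h import *
p,M=now()
for w in [(-34.2,33.5,11),(-53.2,43.6,14),(-70.4,58.6,19),(-85.3,77.2,25),(-99.7,95.4,30),(-117.1,105.9,32),(-127,110,32),(-127,180,32),(-80,170,0)]:
    print(w,delta(p,M,*pose(w[0],4.1-(w[0]+10)*-.035,w[1],2,w[2])))
```

```text
box [-19.477   3.902] 25.050116232245173 tilt/yaw [2.052 9.004 0.017] F [-0.307 -0.231 -1.149] g 0.2362683340763295 78.30646634101868 t 10.35 q [-0.165  0.621  1.786  0.234  0.7    0.128]
(-34.2, 33.5, 11) [ 0.021 -0.    -0.008  0.     0.006  0.   ]
(-53.2, 43.6, 14) [ 0.048 -0.    -0.017  0.     0.014  0.   ]
(-70.4, 58.6, 19) [ 0.074 -0.    -0.034  0.     0.028  0.   ]
(-85.3, 77.2, 25) [ 0.098 -0.    -0.055  0.     0.044  0.   ]
(-99.7, 95.4, 30) [ 0.12  -0.    -0.076 -0.     0.058  0.   ]
(-117.1, 105.9, 32) [ 0.146 -0.    -0.086 -0.     0.064  0.   ]
(-127, 110, 32) [ 0.159 -0.    -0.089 -0.     0.064  0.   ]
(-127, 180, 32) [ 0.174 -0.    -0.182 -0.     0.064  0.   ]
(-80, 170, 0) [ 0.11  -0.    -0.178  0.    -0.025  0.   ]
```

{"op": "play_rows", "data": {
  "plan": [
    {"dx": 0.01,"dy": 0,"dz": -0.004,"wx": 0,"wy": 0.003,"wz": 0},
    {"dx": 0.021,"dy": 0,"dz": -0.008,"wx": 0,"wy": 0.006,"wz": 0},
    {"dx": 0.035,"dy": 0,"dz": -0.012,"wx": 0,"wy": 0.01,"wz": 0},
    {"dx": 0.048,"dy": 0,"dz": -0.017,"wx": 0,"wy": 0.014,"wz": 0},
    {"dx": 0.061,"dy": 0,"dz": -0.025,"wx": 0,"wy": 0.021,"wz": 0},
    {"dx": 0.074,"dy": 0,"dz": -0.034,"wx": 0,"wy": 0.028,"wz": 0},
    {"dx": 0.086,"dy": 0,"dz": -0.045,"wx": 0,"wy": 0.036,"wz": 0},
    {"dx": 0.098,"dy": 0,"dz": -0.055,"wx": 0,"wy": 0.044,"wz": 0},
    {"dx": 0.098,"dy": 0,"dz": -0.055,"wx": 0,"wy": 0.044,"wz": 0}
  ]
}}

```text
clock: 11.48
tcp_pos: [575.5, 82.5, 77.5]
ee_rot: [-2.442, -1.5, -0.539]
contact_force: [0.0, -0.0, 0.0]
width: 0.231
grip_force: 78.3
```

Run:
```python
from h import *
p,M=now()
for w in [(-99.7,95.4,30),(-117.1,105.9,32),(-127,110,32),(-127,180,32),(-80,170,0)]:
    print(w,delta(p,M,*pose(w[0],4.1-(w[0]+10)*-.035,w[1],2,w[2])))
im=optics.read_camera('side')[:,:,::-1].copy()
cv2.imwrite('pics/s6.png',cv2.resize(im[180:355,150:370],None,fx=3,fy=3,interpolation=cv2.INTER_CUBIC))
```

```text
box [-85.509   1.597] 77.49108905735928 tilt/yaw [ 2.041 24.877  0.025] F [ 0.007 -0.032  0.019] g 0.23105140276116923 78.31639766693115 t 11.475 q [-0.218  0.571  1.798  0.63   0.763 -0.209]
(-99.7, 95.4, 30) [ 0.027 -0.    -0.014  0.     0.014  0.   ]
(-117.1, 105.9, 32) [ 0.054 -0.    -0.017  0.     0.02   0.   ]
(-127, 110, 32) [ 0.068 -0.    -0.016  0.     0.02   0.   ]
(-127, 180, 32) [ 0.108 -0.    -0.101  0.     0.02   0.   ]
(-80, 170, 0) [ 0.045 -0.    -0.115  0.    -0.069  0.   ]
```

Condition 1's pose is reached, with handle end z≈130 and blade end z≈20, and the forces are near zero. I'll carry on out and level off above.

{"op": "play_rows", "data": {
  "plan": [
    {"dx": 0.009,"dy": 0,"dz": -0.005,"wx": 0,"wy": 0.005,"wz": 0},
    {"dx": 0.018,"dy": 0,"dz": -0.01,"wx": 0,"wy": 0.01,"wz": 0},
    {"dx": 0.027,"dy": 0,"dz": -0.014,"wx": 0,"wy": 0.014,"wz": 0},
    {"dx": 0.041,"dy": 0,"dz": -0.016,"wx": 0,"wy": 0.017,"wz": 0},
    {"dx": 0.054,"dy": 0,"dz": -0.017,"wx": 0,"wy": 0.02,"wz": 0},
    {"dx": 0.068,"dy": 0,"dz": -0.017,"wx": 0,"wy": 0.02,"wz": 0},
    {"dx": 0.078,"dy": 0,"dz": -0.038,"wx": 0,"wy": 0.02,"wz": 0},
    {"dx": 0.088,"dy": 0,"dz": -0.059,"wx": 0,"wy": 0.02,"wz": 0},
    {"dx": 0.098,"dy": 0,"dz": -0.08,"wx": 0,"wy": 0.02,"wz": 0},
    {"dx": 0.108,"dy": 0,"dz": -0.101,"wx": 0,"wy": 0.02,"wz": 0},
    {"dx": 0.108,"dy": 0,"dz": -0.101,"wx": 0,"wy": 0.02,"wz": 0}
  ]
}}

```text
clock: 12.9
tcp_pos: [594.8, 119.8, 181.4]
ee_rot: [-2.36, -1.451, -0.68]
contact_force: [0.5, -0.7, -1.2]
width: 0.235
grip_force: 78.4
```

Run:
```python
from h import *
p,M=now()
print(delta(p,M,*pose(-80,4.1-2.5,175,2,0)))
```

```text
box [-127.497    0.461] 181.351058500109 tilt/yaw [ 2.157 32.076  0.161] F [ 0.512 -0.686 -1.212] g 0.2346454957874787 78.3650815486908 t 12.9 q [-0.213  0.441  1.723  0.687  0.944 -0.149]
[-0.058 -0.001 -0.026  0.    -0.089  0.   ]
```

{"op": "play_rows", "data": {
  "plan": [
    {"dx": -0.01,"dy": 0,"dz": -0.005,"wx": 0,"wy": -0.015,"wz": 0},
    {"dx": -0.02,"dy": 0,"dz": -0.01,"wx": 0,"wy": -0.03,"wz": 0},
    {"dx": -0.03,"dy": 0,"dz": -0.015,"wx": 0,"wy": -0.045,"wz": 0},
    {"dx": -0.04,"dy": 0,"dz": -0.02,"wx": 0,"wy": -0.06,"wz": 0},
    {"dx": -0.05,"dy": 0,"dz": -0.024,"wx": 0,"wy": -0.075,"wz": 0},
    {"dx": -0.058,"dy": -0.001,"dz": -0.026,"wx": 0,"wy": -0.089,"wz": 0},
    {"dx": -0.058,"dy": -0.001,"dz": -0.026,"wx": 0,"wy": -0.089,"wz": 0},
    {"dx": -0.058,"dy": -0.001,"dz": -0.026,"wx": 0,"wy": -0.089,"wz": 0},
    {"dx": -0.058,"dy": -0.001,"dz": -0.026,"wx": 0,"wy": -0.089,"wz": 0}
  ]
}}

```text
clock: 14.02
tcp_pos: [571.8, 77.6, 173.3]
ee_rot: [-2.676, -1.643, -0.001]
contact_force: [1.3, -0.3, -1.0]
width: 0.23
grip_force: 78.4
```

Run:
```python
from h import *
p,M=now()
im=optics.read_camera('side')[:,:,::-1].copy();t=optics.read_camera('top')[:,:,::-1].copy()
E_=np.array([p+np.r_[s*X,18] for s in (174,-86)]);print(E_,proj('side',E_),proj('top',E_))
cv2.imwrite('pics/s7.png',np.vstack([cv2.resize(im[150:350,100:400],(600,300)),cv2.resize(t[150:345,70:360],(600,300))]))
```

```text
box [-79.532   0.765] 173.25557170655298 tilt/yaw [ 2.029  0.061 -0.025] F [ 1.286 -0.253 -1.01 ] g 0.2300397472167033 78.35569739341736 t 14.025 q [0.031 0.464 1.512 0.001 1.165 0.5  ]
[[487.666 -74.647 191.256]
 [613.453 152.9   191.256]] [[304.283 251.374]
 [189.942 262.116]] [[267.219 278.538]
 [142.939 207.457]]
```

View pics/s7.png

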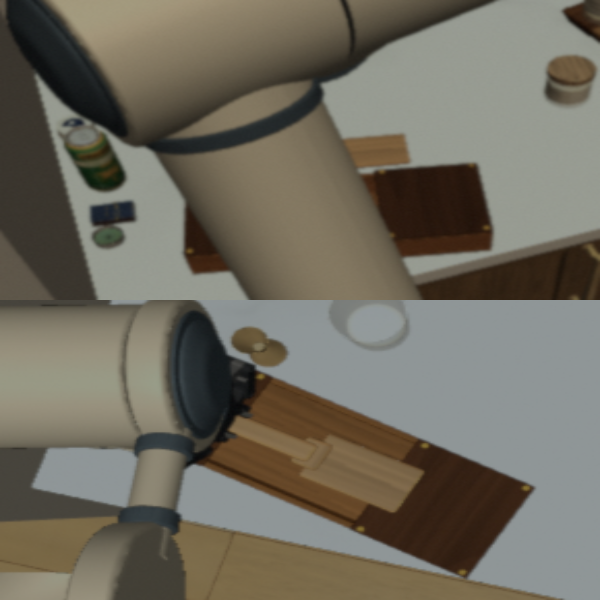

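The blade's front edge appears at side crop (408,150) and top crop (413,490). The prediction for a level turner at z≈191 mm was (408,152) and (408,498), so it is held level, clear of the box, and the jigger and tumbler haven't moved. Handing in.

```bash
python3 -c "
from rig import robot
print(robot.hand_in())"
```

```text
the job is handed in; nothing more can be done
None
```

I drew the turner out slantwise, handle first, and handed the job in with it held level about 127 mm above the cover boards over the box; measured forces stayed under about 7 N, but the hand-in call returned no verdict.

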